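# Tools back on their outlines

## Task

Tidy the upholsterer's bench for the evening: put the hammer, the pliers, the screwdriver and the filling knife back, each lying flat on the foam mat that shows its own yellow outline, inside the outline and the same way round (head over head, handle over handle). Lay them down rather than letting them drop, and leave the glue bottle and the jar of tacks where they stand.

Things in the scene. Friction and masses are not known exactly. Their poses are not given: they have to be found in the camera images.
- hammer_centre (a point): Stubby hammer, 0.32 kg: black and orange grip, steel head 92 mm across, 24 mm thick. At the point (near balance) an orange neck, 22 mm wide, 20 mm thick; head from 28 to 50 mm ahead of it, handle to 125 mm behind. Lies flat. The point is its grip centre, half-way up, 12 mm above what it rests on; x axis: from handle to working end, z up.
- pliers_centre (a point): Closed pliers, 14 mm thick, 0.2 kg: steel jaws, blue handles spread to 57 mm. At the point the joint, 30 mm wide, flat-sided from 22 mm behind to 22 mm ahead; jaws to 55 mm ahead, handles to 105 mm behind. Lies flat. The point is its grip centre, half-way up, 7 mm above what it rests on; x axis: from handle to working end, z up.
- driver_centre (a point): Screwdriver, 0.11 kg: red handle with yellow band, about 29 mm thick, flats keep it from rolling; thin steel shank. At the point the handle, 24 mm across the flats, from 60 mm behind to 36 mm ahead; shank to 110 mm ahead. Lies flat. The point is its grip centre, half-way up, 13 mm above what it rests on; x axis: from handle to working end, z up.
- knife_centre (a point): Filling knife, 0.12 kg: dark wooden handle with brass rivets, thin steel blade widening to 50 mm. At the point the handle, 26 mm wide, 20 mm thick, from 70 mm behind to 30 mm ahead; blade to 101 mm ahead. Lies flat. The point is its grip centre, half-way up, 10 mm above what it rests on; x axis: from handle to working end, z up.
- hammer_outline_tip (a point): Fixed black foam mat, 200 x 110 x 6 mm, with the flat yellow outline of the hammer (a T) lengthwise on it. The point is on its top face, at the outline's working-end tip, on its centre line; x axis: from handle to working end of the outline. The tool's grip centre belongs 50 mm behind it (x = -50 mm, y = 0 in this frame), x axes alike.
- pliers_outline_tip (a point): Fixed black foam mat, 200 x 110 x 6 mm, with the flat yellow outline of the pliers (two legs and a snout) lengthwise on it. The point is on its top face, at the outline's working-end tip, on its centre line; x axis: from handle to working end of the outline. The tool's grip centre belongs 55 mm behind it (x = -55 mm, y = 0 in this frame), x axes alike.
- driver_outline_tip (a point): Fixed black foam mat, 200 x 110 x 6 mm, with the flat yellow outline of the screwdriver (handle, thin shank) lengthwise on it. The point is on its top face, at the outline's working-end tip, on its centre line; x axis: from handle to working end of the outline. The tool's grip centre belongs 110 mm behind it (x = -110 mm, y = 0 in this frame), x axes alike.
- knife_outline_tip (a point): Fixed black foam mat, 200 x 110 x 6 mm, with the flat yellow outline of the filling knife (handle, fan-shaped blade) lengthwise on it. The point is on its top face, at the outline's working-end tip, on its centre line; x axis: from handle to working end of the outline. The tool's grip centre belongs 101 mm behind it (x = -101 mm, y = 0 in this frame), x axes alike.
- glue_mid (a point): White glue bottle with orange cap and blue label, 58 mm in diameter, 145 mm tall, standing beyond the tools and mats. The point is its middle, half-way up. To be left alone.
- tack_jar_mid (a point): Small amber jar of tacks with a brass-coloured lid, 66 mm in diameter, 58 mm tall, standing beyond the mats. The point is its middle, half-way up. To be left alone.
Not all that is in view belongs to the job. There is more than one size of the part that bears driver_centre; the job needs the larger.

How it is judged (in metres and radians):
At the end, for the whole second after the job is handed in: Each of the four tools rests flat (0.15 rad) on the mat with its own outline, its grip centre within 12 mm along and across of its place there and at most 5 mm too high, turned the same way as the outline (within 0.2 rad), let go of and at rest (x of hammer_centre in the frame of hammer_outline_tip between -0.062 and -0.038 m and y of hammer_centre in the frame of hammer_outline_tip between -0.012 and 0.012 m and z of hammer_centre in the frame of hammer_outline_tip between 0.008 and 0.017 m and x of hammer_outline_tip in the frame of hammer_centre above 0 m and angle between the x axis of hammer_centre and the x axis of hammer_outline_tip, either way round below 0.2 rad and angle between each of hammer_centre, pliers_centre, driver_centre, knife_centre's own z axis and vertical below 0.15 rad and contact force between the fingers and hammer below 0.1 N and linear speed of each of hammer, pliers, driver, knife below 0.02 m/s and x of pliers_centre in the frame of pliers_outline_tip between -0.067 and -0.043 m and y of pliers_centre in the frame of pliers_outline_tip between -0.012 and 0.012 m and z of pliers_centre in the frame of pliers_outline_tip between 0.003 and 0.012 m and x of pliers_outline_tip in the frame of pliers_centre above 0 m and angle between the x axis of pliers_centre and the x axis of pliers_outline_tip, either way round below 0.2 rad and contact force between the fingers and pliers below 0.1 N and x of driver_centre in the frame of driver_outline_tip between -0.122 and -0.098 m and y of driver_centre in the frame of driver_outline_tip between -0.012 and 0.012 m and z of driver_centre in the frame of driver_outline_tip between 0.009 and 0.018 m and x of driver_outline_tip in the frame of driver_centre above 0 m and angle between the x axis of driver_centre and the x axis of driver_outline_tip, either way round below 0.2 rad and contact force between the fingers and driver below 0.1 N and x of knife_centre in the frame of knife_outline_tip between -0.113 and -0.089 m and y of knife_centre in the frame of knife_outline_tip between -0.012 and 0.012 m and z of knife_centre in the frame of knife_outline_tip between 0.006 and 0.015 m and x of knife_outline_tip in the frame of knife_centre above 0 m and angle between the x axis of knife_centre and the x axis of knife_outline_tip, either way round below 0.2 rad and contact force between the fingers and knife below 0.1 N); the robot touches nothing.
It fails at once if a tool is dropped or thrown (moves faster than 0.8 m/s while the fingers do not hold it: a fall of some 35 mm) ((linear speed of hammer above 0.8 m/s and contact force between the fingers and hammer below 0.1 N) or (linear speed of pliers above 0.8 m/s and contact force between the fingers and pliers below 0.1 N) or (linear speed of driver above 0.8 m/s and contact force between the fingers and driver below 0.1 N) or (linear speed of knife above 0.8 m/s and contact force between the fingers and knife below 0.1 N)).
It fails at once if the glue bottle is shoved by more than 30 mm or tipped by more than 30 degrees (distance of glue_mid from where it was at the start of the episode above 0.03 m or angle between glue_mid's own z axis and vertical above 0.52 rad).
It fails at once if the jar of tacks is shoved by more than 30 mm or tipped by more than 30 degrees (distance of tack_jar_mid from where it was at the start of the episode above 0.03 m or angle between tack_jar_mid's own z axis and vertical above 0.52 rad).
It also fails if it takes over 128 s, if anything falls off the work surface, if the arm or the gripper's body presses on something with over 40 N, if the wrist force passes 120 N, or if a joint passes its speed limit or range.

## Robot

A 6-joint arm with a two-finger parallel gripper is mounted at the origin on the work surface. World frame = base frame: x ahead of the robot, y to its left, z up, the work surface at z = 0. Lengths are in mm, angles in rad, forces in N, time in s.
With the tool pointing down it reaches from about 350 to 875 mm from the base axis. Payload 4.2 kg.
Tool frame: the origin (TCP) lies on the centre line of the jaws, within the pads' length; the fingertips stand tcp_to_tips ahead of it and the grasp point (between the pads) lies 8 mm behind it (tcp_to_tips is the distance from the TCP to the fingertips, in mm); z points along the fingers, y is the line along which they close (so a half turn about z gives the same grasp; the last joint's range is limited). The gripper opens to 87 mm and grips with 3 to 60 N. Pads are 19 mm wide; open, the fingers measure 117 mm over their backs; the gripper's body (75 mm by 190 mm) begins 51 mm behind the grasp point.
Start: joints at [-1.024, 0.385, 0.008, 0, -1.194, -0.259], TCP at [177.418, -599.268, 233.55] pointing down, gripper open.
Joint ranges: [-3.14, 3.14], [-1.21, 2.06], [-1.07, 1.41], [-3.16, 2.05], [-2.99, -0.16], [-3.1, 3.1]. Speed limits (rad/s): [2.79, 2.79, 3.14, 3.14, 3.14, 3.14].

## Interface

Orientations are given as a unit quaternion [x, y, z, w].
In Python, from cell import get_obs, capture, camera_info, close_job, spot_in, tcp_to_tips gives the robot as it stands.
- The arm moves only by the tool servo_tool, never from a script. Its argument "commands" is a list of rows, each a list of 7 numbers: the turn, a rotation vector about the tool's x, y, z in degrees, then the shift along the tool's x, y, z in cm, then the closure, from 0 (fully open) to 1 (shut). A call has 1 to 8 rows; each row is the pose to reach, as a shift and turn from the pose commanded when the call began, along the tool's axes at that moment; what a row does not reach only later rows make up. A row lasts 1/10 s, in which the tool goes at most 50 mm and 8.59 degrees, less where a joint would pass 70% of its speed; a pose out of reach is approached as far as the arm can. A call with a gripper value outside its range is refused whole. The fingers move at their own pace and stop on an object; the grip force is fixed at half the most. Time passes only in rows, so rows that repeat a pose let the fingers close. It gives the time, the measured TCP pose, the force, the opening and the grip force at its end, in the units of the state.
- get_obs(): the state, without advancing time (a new reading comes with each control period).
- capture(name): name is "scene" or "top" or "wrist"; returns the picture (480x640x3 uint8, red, green, blue); there is no depth.
- camera_info(name): a dict with "K" (3x3 intrinsics, pixels), "k1" (the pictures are not rectified: a ray, as slopes to the right and down, at radius r is drawn at 1 + k1 r^2 times it, then the intrinsics apply), "R" (3x3) and "t" (3): a world point X has camera coordinates R X + t; the wrist camera has in their place "hand_eye" (4x4, takes a point from camera to tool coordinates, whose origin is the TCP and whose axes are the flange's). Camera axes: x right, y down, z forward; pixel columns grow to the right and rows downward; lengths in mm; the calibration is good to about 2 mm. A picture is of the moment at which its call begins: read the wrist's pose just before it. camera_info takes no time and is no camera call.
- close_job(): hands the job in; it is judged then, once.
Trained networks look in the newest picture that a camera, given by its name, has taken for a name from the list of things; names that differ only in an ending like _2 or _b are one class to them, and where a whole thing is asked for, a point or a joint stands for the part that bears it (a point fixed in the world has none). Each returns a list of dicts, best first, with "conf" (0 to 1); they miss things now and then, are a little off and sometimes report something else, mostly with a low value. They report only what shows in the picture. A call takes as long as a camera call. They do not tell look-alikes from the thing itself.
- spot_in(camera, query): "location" ([x, y, z] in mm, in world coordinates, good to about 4 mm: the middle of the surface that is visible of it).
The state is a dict: "time": time; "joint_pos": joint angles; "joint_velocities": joint speeds; "joint_torque": joint torques, N m; "ee_pos": TCP position; "orientation": TCP orientation; "force": force on the tool from outside, world axes, zero at the start; "ft_torque": the same for the moment, N m; "gripper_width": finger opening in mm; "grasp_force": force on a finger pad.
Only numpy, scipy, OpenCV 4.12 (cv2) and the standard library are available. Lean on these libraries where they do the work, as an engineer would, in place of code of your own. Each camera call takes 0.05 s, during which the arm holds its last target. There are 200 camera calls.

## Working session

There is one attempt and no reset: what is moved stays moved. The work goes in short steps, Python scripts to look and compute and a tool call to move; the robot and the scene stay as the last step left them, time stands still between calls to the robot, and variables do not carry over. Pictures are saved under pics/ and viewed, at most 14 in all, crops included, and the job is handed in when it is done.

Besides the shell and the picture viewer there is one more tool, called by a JSON object that holds its "method" and its "body", one argument or row to a line. servo_tool: Moves the arm, as the interface text tells. Its arguments: {"type":"object","properties":{"commands":{"type":"array","items":{"type":"array","items":{"type":"number"}}}},"required":["commands"]}

```bash
mkdir -p pics
python3 - <<'E'
from cell import *
import cv2
print(get_obs()); print(tcp_to_tips)
for c in ["top","scene"]:
    im=capture(c); cv2.imwrite(f"pics/{c}0.png",im[:,:,::-1]); i=camera_info(c); print(c,{k:(v.tolist() if hasattr(v,'tolist') else v) for k,v in i.items()})
    for q in ["hammer_centre","pliers_centre","driver_centre","knife_centre","hammer_outline_tip","pliers_outline_tip","driver_outline_tip","knife_outline_tip","glue_mid","tack_jar_mid"]:
        print(q,[([round(x) for x in d["location"]],round(d["conf"],2)) for d in spot_in(c,q)])
print(camera_info("wrist"))
E
```

```text
{'time': 0.0, 'joint_pos': array([-1.02439744e+00,  3.85543413e-01,  6.64619655e-03, -5.21048463e-04,
       -1.19397644e+00, -2.58617326e-01]), 'joint_velocities': array([ 0.00107666, -0.00033815, -0.00074826,  0.00054937, -0.00196782,
        0.00114841]), 'joint_torque': array([ 5.32619797e-04, -3.90663707e+01,  1.87412900e+01,  4.21992704e+00,
        1.10541290e-02, -1.82595300e-04]), 'ee_pos': array([ 177.26755646, -598.74168515,  232.47219783]), 'orientation': array([-1.43299560e-01,  9.89678786e-01,  1.05051170e-03, -1.84079396e-04]), 'force': array([ 0.15360897,  0.14513418, -0.3978169 ]), 'ft_torque': array([ 0.02171701, -0.00343526, -0.0170239 ]), 'grasp_force': 0.0, 'gripper_width': 86.75224547073375}
11.0
top {'K': [[522.6736030983225, 0.0, 322.37984430069247], [0.0, 522.6736030983225, 233.43514441858102], [0.0, 0.0, 1.0]], 'k1': -0.08562202162743013, 'R': [[0.02604743082809793, -0.9996587025678837, -0.002002430410972181], [-0.9908762731985811, -0.02555352092103465, -0.1323299995489644], [0.13223366651252672, 0.005431017292697539, -0.9912036932395987]], 't': [-71.9248125
[... 1257 characters left out ...]
440, 143, 5], 0.95)]
knife_outline_tip [([572, 367, 7], 0.64)]
glue_mid [([787, -1, 83], 0.84)]
tack_jar_mid [([752, 231, 46], 0.61), ([573, 370, 6], 0.28)]
{'K': array([[330.9535308 ,   0.        , 317.38636524],
       [  0.        , 330.9535308 , 239.15547638],
       [  0.        ,   0.        ,   1.        ]]), 'k1': -0.037665227160084906, 'hand_eye': array([[ 4.54203273e-04, -9.58064076e-01, -2.86553696e-01,
         7.87003292e+01],
       [ 9.99999437e-01,  7.10106070e-04, -7.89115976e-04,
        -1.50833119e-01],
       [ 9.59507187e-04, -2.86553176e-01,  9.58063858e-01,
        -1.50572348e+02],
       [ 0.00000000e+00,  0.00000000e+00,  0.00000000e+00,
         1.00000000e+00]])}
```

View pics/top0.png

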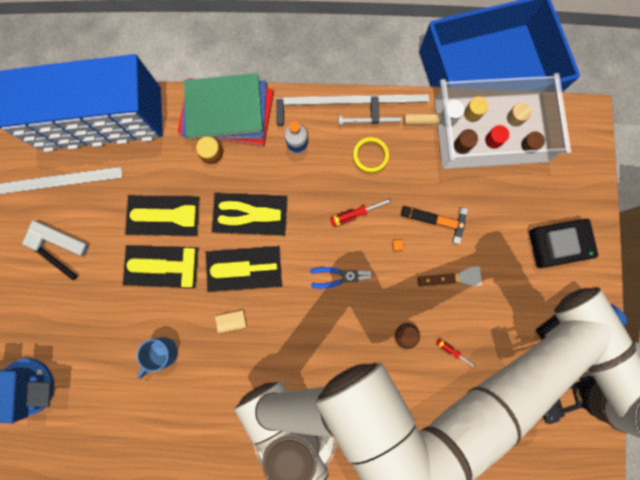

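View pics/scene0.png

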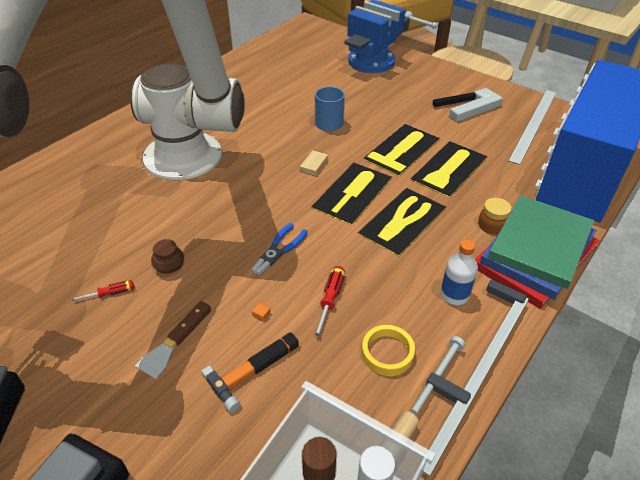

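Top: pliers at about (343,276), jaws right. Large screwdriver at (361,212), with the small decoy at (456,352). Hammer at (435,220), head right, and knife at (450,278), blade right. Mats: knife (161,215), pliers (250,214), hammer (160,267), driver (244,269). Next I measure the outlines and tools.

```bash
cat > h.py <<'E'
import numpy as np, cv2
from cell import *
from scipy.spatial.transform import Rotation as Ro
def cam(name,obs=None):
    i=camera_info(name); K=np.array(i["K"])
    if name=="wrist":
        o=obs; H=np.array(i["hand_eye"]); R=Ro.from_quat(o["orientation"]).as_matrix()
        Rc=R@H[:3,:3]; c=R@H[:3,3]+o["ee_pos"]
    else:
        Rc=np.array(i["R"]).T; c=-Rc@np.array(i["t"])
    return K,i["k1"],Rc,c
def proj(C,X):
    K,k,Rc,c=C; p=(np.asarray(X,float)-c)@Rc; s=p[...,:2]/p[...,2:]
    s=s*(1+k*(s**2).sum(-1,keepdims=True)); return s*K[0,0]+K[:2,2]
def ortho(im,C,x0,x1,y0,y1,z,s):
    # rows: x decreasing, cols: y decreasing (as the top view); s px/mm
    xs=np.arange(x1,x0,-1/s); ys=np.arange(y1,y0,-1/s)
    X=np.stack([np.repeat(xs[:,None],len(ys),1),np.repeat(ys[None],len(xs),0),np.full((len(xs),len(ys)),z)],-1)
    p=proj(C,X).astype(np.float32)
    return cv2.remap(im,p[...,0],p[...,1],cv2.INTER_CUBIC)
def yellow(o):
    h=cv2.cvtColor(o,cv2.COLOR_RGB2HSV); return cv2.inRange(h,(24,130,110),(36,255,255))
E
cat > m.py <<'E'
from h import *
for n in ["top","scene"]:
    im=cv2.imread(f"pics/{n}0.png")[:,:,::-1].copy(); C=cam(n)
    o=ortho(im,C,340,680,0,480,6,1.5); 
    cv2.imwrite(f"pics/{n}_mats.png",o[:,:,::-1])
    nl,lab,st,ce=cv2.connectedComponentsWithStats(yellow(o))
    for k in range(1,nl):
        if st[k,4]<2000: continue
        v,u=np.nonzero(lab==k); P=np.c_[680-v/1.5,480-u/1.5]; m=P.mean(0)
        ev=np.linalg.svd(P-m,full_matrices=False)[2][0]; ev*=-np.sign(ev[1])
        t=(P-m)@ev; w=(P-m)@np.array([-ev[1],ev[0]])
        mid=(w.max()+w.min())/2
        print(n,m.round(1),"dir",np.degrees(np.arctan2(ev[1],ev[0])).round(1),"len",(t.max()-t.min()).round(1),"wid",(w.max()-w.min()).round(1),"tip",(m+ev*t.max()).round(1),"midoff",mid.round(1))
    # black mats
    b=(o.max(2)<60).astype(np.uint8); b|=(yellow(o)>0).astype(np.uint8); b=cv2.morphologyEx(b,cv2.MORPH_OPEN,np.ones((9,9)))
    for c in cv2.findContours(b,cv2.RETR_EXTERNAL,2)[0]:
        if cv2.contourArea(c)>2e4:
            r=cv2.minAreaRect(c); print("  mat",680-r[0][1]/1.5,480-r[0][0]/1.5,np.array(r[1])/1.5,r[2])
E
python3 m.py
```

```text
top [580.3 145.9] dir -91.1 len 171.7 wid 68.0 tip [578.5  54.7] midoff -0.0
top [570.6 367. ] dir -89.7 len 182.1 wid 60.8 tip [571.  286.6] midoff 0.1
top [432.1 355.3] dir -90.5 len 185.3 wid 106.8 tip [431.4 281.4] midoff -0.2
top [430.9 162.8] dir -84.2 len 181.0 wid 42.0 tip [441.3  60.1] midoff 0.2
  mat 431.66666666666663 374.0 [106.         185.33333333] 90.0
  mat 580.2049051920573 139.6259765625 [191.97829183 103.24645996] 0.8615257740020752
scene [581.1 149.3] dir -90.9 len 169.8 wid 64.3 tip [579.7  59.9] midoff 0.2
scene [571.5 371.2] dir -89.9 len 180.0 wid 58.0 tip [571.6 292.7] midoff 0.0
scene [433.  359.5] dir -90.5 len 183.1 wid 104.8 tip [432.3 286.9] midoff -0.1
scene [431.7 167.5] dir -84.2 len 180.0 wid 39.3 tip [442.2  64.5] midoff -0.0
  mat 434.67569986979163 381.2624816894531 [188.07942708 107.19980876] 0.8680514097213745
  mat 434.4017130533854 151.927978515625 [108.02290853 198.68570964] 84.25584411621094
  mat 572.6666870117188 380.00002034505206 [198.66662598 107.99997965] -0.0
  mat 582.2670491536459 142.31404622395831 [198.31199137 108.18033854] 0.8724571466445923
```

View pics/scene_mats.png

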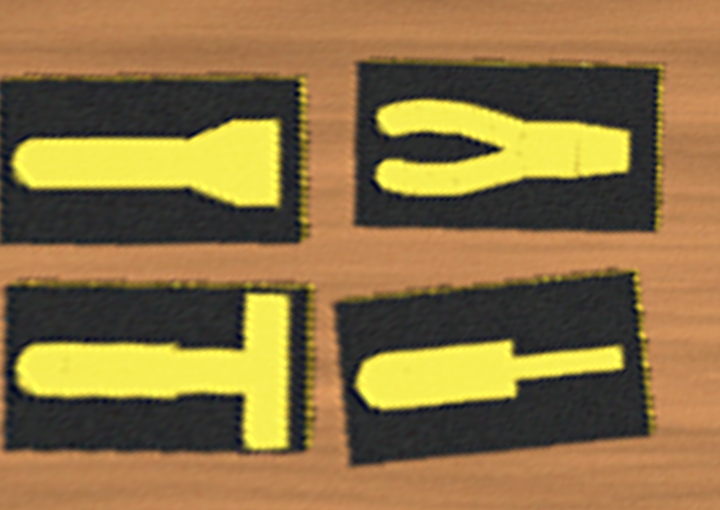

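Scene ortho: all outlines point to -y: knife top left, pliers top right, hammer bottom left, driver bottom right, tilted about 6°. Now to a viewpoint over hammer and knife.

{"method": "servo_tool", "body": {
  "commands": [
    [0,0,-73.5,-37,11,0,0],
    [0,0,-73.5,-37,11,0,0],
    [0,0,-73.5,-37,11,0,0],
    [0,0,-73.5,-37,11,0,0],
    [0,0,-73.5,-37,11,0,0],
    [0,0,-73.5,-37,11,0,0],
    [0,0,-73.5,-37,11,0,0],
    [0,0,-73.5,-37,11,0,0]
  ]
}}

```text
time: 1.9
ee_pos: [503.4, -386.8, 233.6]
orientation: [-0.68, 0.733, -0.0, 0.0]
force: [-0.2, -0.4, 0.6]
gripper_width: 86.6
grasp_force: 0.0
```

{"method": "servo_tool", "body": {
  "commands": [
    [0,0,-4.8,0,0,0,0],
    [0,0,-4.8,0,0,0,0],
    [0,0,-4.8,0,0,0,0]
  ]
}}

```text
time: 2.2
ee_pos: [500.7, -388.8, 233.5]
orientation: [-0.707, 0.708, 0.0, -0.0]
force: [-0.6, -0.9, -1.4]
gripper_width: 86.9
grasp_force: 0.0
```

Run:
```python
from h import *
o=get_obs(); print(o["ee_pos"],Ro.from_quat(o["orientation"]).as_matrix().round(3).tolist())
im=capture("wrist"); cv2.imwrite("pics/w1.png",im[:,:,::-1]); np.save("w1.npy",np.r_[o["ee_pos"],o["orientation"]])
C=cam("wrist",o)
for q in ["hammer_centre","knife_centre","driver_centre","pliers_centre"]: print(q,[(np.round(d["location"]),d["conf"]) for d in spot_in("wrist",q)])
t=ortho(im,C,360,660,-520,-260,12,2); cv2.imwrite("pics/w1o.png",t[:,:,::-1])
```

```text
[ 500.71602233 -388.84975748  233.48191103] [[-0.001, -1.0, -0.0], [-1.0, 0.001, 0.0], [-0.0, 0.0, -1.0]]
hammer_centre [(array([ 578., -384.,   24.]), 0.78)]
knife_centre [(array([ 422., -422.,    6.]), 0.62)]
driver_centre [(array([ 595., -172.,   22.]), 0.62), (array([ 241., -400.,   15.]), 0.59)]
pliers_centre [(array([ 427., -173.,   12.]), 0.78)]
```

View pics/w1o.png

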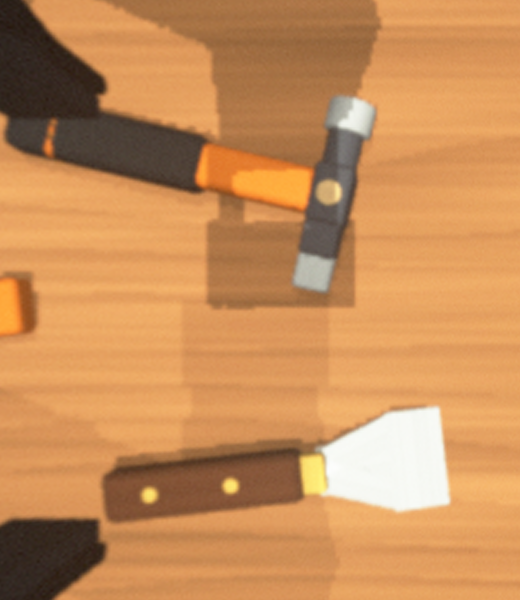

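Ortho of wrist view: hammer pole at (329,192), butt (10,132), so grip centre ≈ (252,178) → world (570,-387), turned about -100.6°. Knife: rivets (150,495),(231,486), blade tip (443,457). Going down on the hammer.

{"method": "servo_tool", "body": {
  "commands": [
    [0,0,10.6,-0.2,-6.9,0,0],
    [0,0,10.6,-0.2,-6.9,4,0],
    [0,0,10.6,-0.2,-6.9,9,0],
    [0,0,10.6,-0.2,-6.9,14,0],
    [0,0,10.6,-0.2,-6.9,18,0],
    [0,0,10.6,-0.2,-6.9,20.5,0],
    [0,0,10.6,-0.2,-6.9,21.9,0],
    [0,0,10.6,-0.2,-6.9,21.9,0]
  ]
}}

```text
time: 3.25
ee_pos: [569.5, -387.1, 14.0]
orientation: [-0.639, 0.769, 0.0, -0.0]
force: [0.2, 0.1, -0.3]
gripper_width: 86.8
grasp_force: 0.0
```

{"method": "servo_tool", "body": {
  "commands": [
    [0,0,0,0,0,0,1],
    [0,0,0,0,0,0,1],
    [0,0,0,0,0,0,1],
    [0,0,0,0,0,0,1],
    [0,0,0,0,0,0,1],
    [0,0,0,0,0,0,1],
    [0,0,0,0,0,0,1]
  ]
}}

```text
time: 3.95
ee_pos: [570.0, -386.7, 14.6]
orientation: [-0.639, 0.769, 0.0, 0.0]
force: [0.3, -0.2, -0.9]
gripper_width: 39.1
grasp_force: 0.0
```

{"method": "servo_tool", "body": {
  "commands": [
    [0,0,0,0,0,0,1],
    [0,0,0,0,0,0,1],
    [0,0,0,0,0,0,1],
    [0,0,0,0,0,0,1],
    [0,0,0,0,0,-2,1],
    [0,0,0,0,0,-5,1],
    [0,0,0,0,0,-9,1],
    [0,0,0,0,0,-14,1]
  ]
}}

```text
time: 4.75
ee_pos: [568.0, -385.5, 152.5]
orientation: [-0.639, 0.769, 0.004, -0.001]
force: [1.0, -0.4, -3.1]
gripper_width: 21.8
grasp_force: 29.4
```

{"method": "servo_tool", "body": {
  "commands": [
    [0,0,-10,-34,13.3,-4,1],
    [0,0,-10,-34,13.3,-4,1],
    [0,0,-10,-34,13.3,-4,1],
    [0,0,-10,-34,13.3,-4,1],
    [0,0,-10,-34,13.3,-4,1],
    [0,0,-10,-34,13.3,-4,1],
    [0,0,-10,-34,13.3,-4,1],
    [0,0,-10,-34,13.3,-4,1]
  ]
}}

```text
time: 5.55
ee_pos: [499.9, -24.8, 194.7]
orientation: [-0.705, 0.709, 0.001, 0.0]
force: [-0.9, -0.2, -3.7]
gripper_width: 21.9
grasp_force: 29.4
```

{"method": "servo_tool", "body": {
  "commands": [
    [0,0,0,-36,6.6,0,1],
    [0,0,0,-36,6.6,0,1],
    [0,0,0,-36,6.6,0,1],
    [0,0,0,-36,6.6,0,1],
    [0,0,0,-36,6.6,0,1],
    [0,0,0,-36,6.6,0,1],
    [0,0,0,-36,6.6,0,1],
    [0,0,0,-36,6.6,0,1]
  ]
}}

```text
time: 6.35
ee_pos: [437.8, 336.4, 193.8]
orientation: [-0.705, 0.709, 0.0, 0.0]
force: [0.5, -0.8, -2.4]
gripper_width: 21.9
grasp_force: 29.4
```

```bash
cat > w2.py <<'E'
from h import *
o=get_obs(); print(o["ee_pos"],Ro.from_quat(o["orientation"]).as_euler("ZYX",degrees=True).round(1))
im=capture("wrist"); C=cam("wrist",o)
t=ortho(im,C,340,660,10,500,6,1.5); cv2.imwrite("pics/w2o.png",t[:,:,::-1])
nl,lab,st,ce=cv2.connectedComponentsWithStats(yellow(t))
for k in range(1,nl):
    if st[k,4]<1500: continue
    v,u=np.nonzero(lab==k); P=np.c_[660-v/1.5,500-u/1.5]; m=P.mean(0)
    ev=np.linalg.svd(P-m,full_matrices=False)[2][0]; ev*=-np.sign(ev[1]); s=(P-m)@ev
    print(m.round(1),"dir",np.degrees(np.arctan2(ev[1],ev[0])).round(1),"len",np.ptp(s).round(1),"tip",(m+ev*s.max()).round(1))
E
python3 w2.py
```

```text
[437.79136919 336.35767989 193.75513079] [-90.3   0.  180. ]
[582.1 177. ] dir -90.9 len 92.1 tip [581.4 132.3]
[571.4 345.9] dir -89.7 len 127.3 tip [571.7 289.4]
[433.  299.1] dir -0.3 len 102.0 tip [483.4 298.8]
[429.6 184.6] dir -83.8 len 105.6 tip [435.2 133.4]
```

View pics/w2o.png

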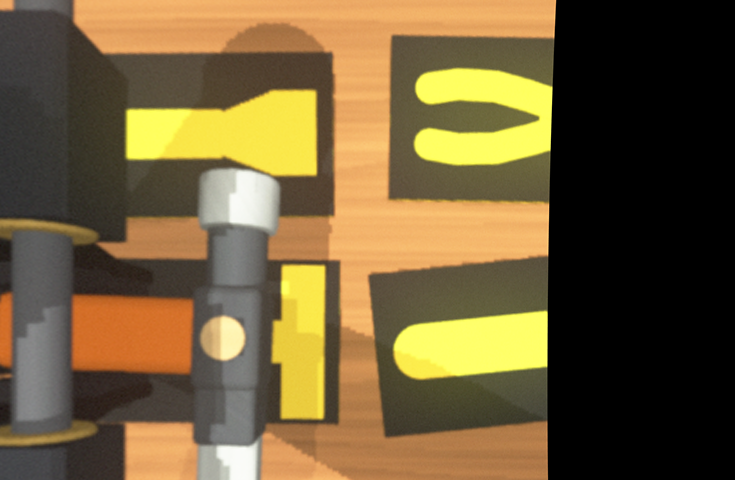

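Wrist ortho: hammer outline ends at u=325 (y≈283, x≈433), knife tip u=317 (y≈289). Held hammer is aligned. Laying it down.

{"method": "servo_tool", "body": {
  "commands": [
    [0,0,0,0.1,0.4,5,1],
    [0,0,0,0.1,0.4,10,1],
    [0,0,0,0.1,0.4,14,1],
    [0,0,0,0.1,0.4,16,1],
    [0,0,0,0.1,0.4,17,1],
    [0,0,0,0.1,0.4,17.3,1],
    [0,0,0,0.1,0.4,17.3,1],
    [0,0,0,0.1,0.4,17.3,1]
  ]
}}

```text
time: 7.2
ee_pos: [435.8, 332.3, 23.0]
orientation: [-0.704, 0.71, 0.0, 0.001]
force: [0.1, -0.2, -2.6]
gripper_width: 21.9
grasp_force: 29.4
```

{"method": "servo_tool", "body": {
  "commands": [
    [0,0,0,0,0,0,0.5],
    [0,0,0,0,0,0,0.5],
    [0,0,0,0,0,0,0.5],
    [0,0,0,0,0,0,0.5],
    [0,0,0,0,0,-2,0.3],
    [0,0,0,0,0,-7,0],
    [0,0,0,0,0,-12,0],
    [0,0,0,0,0,-17,0]
  ]
}}

```text
time: 8.0
ee_pos: [434.8, 331.2, 193.6]
orientation: [-0.704, 0.71, -0.0, -0.0]
force: [-0.3, 0.9, -0.8]
gripper_width: 67.8
grasp_force: 0.0
```

```bash
cat > ht.py <<'E'
from h import *
import sys
t=ortho(capture("top"),cam("top"),340,680,0,480,10,1.5)
cv2.imwrite(f"pics/{sys.argv[1]}.png",t[:,:,::-1]); 
o=get_obs(); print(o["ee_pos"],o["gripper_width"],o["time"])
E
python3 - <<'E'
from h import *
o=get_obs(); print(o["ee_pos"],o["gripper_width"])
im=capture("wrist"); t=ortho(im,cam("wrist",o),340,660,160,480,18,1.5); cv2.imwrite("pics/w3o.png",t[:,:,::-1])
E
```

```text
[434.76465748 331.24252287 193.58754258] 67.76975448976948
```

View pics/w3o.png

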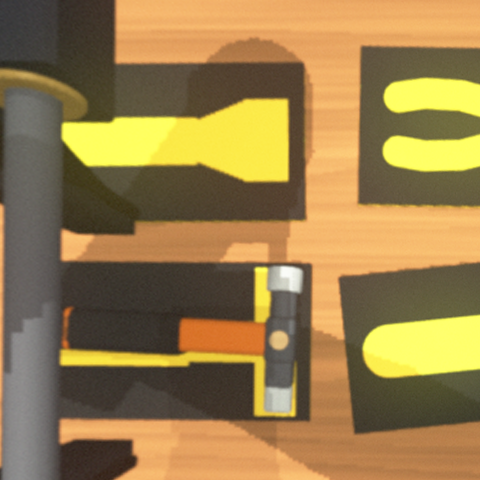

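Hammer lies on its T: centre ≈ (435.7, 332), about 3.5° off, all within tolerance. Next the knife at ≈ (421.5,-383), direction -82.9°.

{"method": "servo_tool", "body": {
  "commands": [
    [0,0,-7.6,38,0.4,0,0],
    [0,0,-7.6,38,0.4,0,0],
    [0,0,-7.6,38,0.4,0,0],
    [0,0,-7.6,38,0.4,0,0],
    [0,0,-7.6,38,0.4,0,0],
    [0,0,-7.6,38,0.4,0,0],
    [0,0,-7.6,38,0.4,0,0],
    [0,0,-7.6,38,0.4,0,0]
  ]
}}

```text
time: 8.85
ee_pos: [426.4, -51.0, 191.7]
orientation: [0.749, -0.663, 0.0, -0.0]
force: [0.8, -1.0, -0.5]
gripper_width: 87.0
grasp_force: 0.0
```

{"method": "servo_tool", "body": {
  "commands": [
    [0,0,0,32.9,4.6,0,0],
    [0,0,0,32.9,4.6,0,0],
    [0,0,0,32.9,4.6,0,0],
    [0,0,0,32.9,4.6,0,0],
    [0,0,0,32.9,4.6,0,0],
    [0,0,0,32.9,4.6,0,0],
    [0,0,0,32.9,4.6,0,0],
    [0,0,0,32.9,4.6,8,0]
  ]
}}

```text
time: 9.65
ee_pos: [426.4, -387.4, 147.0]
orientation: [0.748, -0.663, 0.009, -0.001]
force: [1.5, 0.1, -0.7]
gripper_width: 87.0
grasp_force: 0.0
```

{"method": "servo_tool", "body": {
  "commands": [
    [0,0,0,0,0,0,0],
    [0,0,0,0,0,0,0]
  ]
}}

```text
time: 9.85
ee_pos: [421.4, -380.4, 141.2]
orientation: [0.749, -0.662, -0.001, 0.001]
force: [0.7, -0.1, 1.1]
gripper_width: 87.1
grasp_force: 0.0
```

Run:
```python
from h import *
o=get_obs(); print(o["ee_pos"],Ro.from_quat(o["orientation"]).as_euler("ZYX",degrees=True).round(1))
im=capture("wrist"); t=ortho(im,cam("wrist",o),340,500,-500,-300,18,3); cv2.imwrite("pics/w4o.png",t[:,:,::-1])
```

```text
[ 421.44853989 -380.44099258  141.20754088] [-82.9   0.  179.9]
```

View pics/w4o.png

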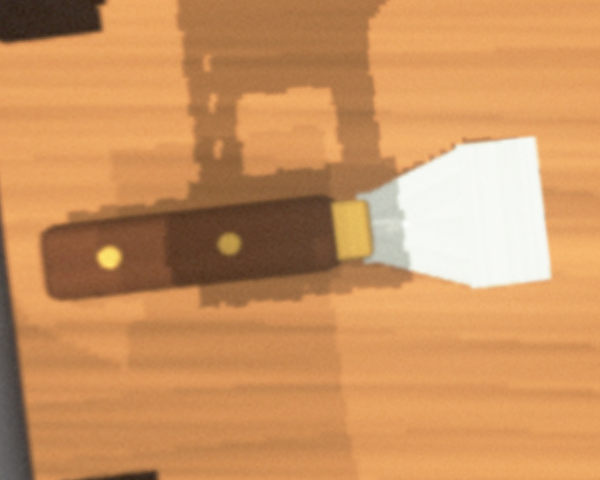

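Knife in ortho: butt (45,263), rivets (109,258),(229,244); grip centre ≈ (254,240) → (420,-384.7). Only a small correction is needed, then grasp.

{"method": "servo_tool", "body": {
  "commands": [
    [0,0,0,0.4,0.2,4,0],
    [0,0,0,0.4,0.2,8,0],
    [0,0,0,0.4,0.2,11,0],
    [0,0,0,0.4,0.2,12.3,0],
    [0,0,0,0.4,0.2,12.8,0.2],
    [0,0,0,0.4,0.2,12.8,1],
    [0,0,0,0.4,0.2,12.8,1],
    [0,0,0,0.4,0.2,12.8,1]
  ]
}}

```text
time: 10.7
ee_pos: [421.6, -385.3, 15.3]
orientation: [0.749, -0.662, 0.002, -0.0]
force: [0.6, -0.8, -0.2]
gripper_width: 62.7
grasp_force: 0.0
```

{"method": "servo_tool", "body": {
  "commands": [
    [0,0,0,0,0,0,1],
    [0,0,0,0,0,0,1],
    [0,0,0,0,0,0,1],
    [0,0,0,0,0,0,1],
    [0,0,0,0,0,0,1],
    [0,0,0,0,0,0,1],
    [0,0,0,0,0,0,1],
    [0,0,0,0,0,0,1]
  ]
}}

```text
time: 11.5
ee_pos: [420.3, -384.8, 13.5]
orientation: [0.749, -0.662, -0.0, 0.0]
force: [-0.4, -0.5, 0.7]
gripper_width: 25.6
grasp_force: 30.0
```

{"method": "servo_tool", "body": {
  "commands": [
    [0,0,0,0,0,0,1],
    [0,0,0,0,0,-2,1],
    [0,0,0,0,0,-5,1],
    [0,0,0,0,0,-9,1],
    [0,0,0,0,0,-13,1],
    [0,0,0,0,0,-13,1],
    [0,0,0,0,0,-13,1]
  ]
}}

```text
time: 12.2
ee_pos: [420.7, -384.5, 144.1]
orientation: [0.749, -0.662, 0.001, -0.001]
force: [-0.4, -0.1, -1.6]
gripper_width: 25.8
grasp_force: 30.0
```

{"method": "servo_tool", "body": {
  "commands": [
    [0,0,6.8,-37.5,-12.3,-4,1],
    [0,0,6.8,-37.5,-12.3,-4,1],
    [0,0,6.8,-37.5,-12.3,-4,1],
    [0,0,6.8,-37.5,-12.3,-4,1],
    [0,0,6.8,-37.5,-12.3,-4,1],
    [0,0,6.8,-37.5,-12.3,-4,1],
    [0,0,6.8,-37.5,-12.3,-4,1],
    [0,0,6.8,-37.5,-12.3,-4,1]
  ]
}}

```text
time: 13.0
ee_pos: [495.4, 4.6, 181.8]
orientation: [0.709, -0.705, -0.001, 0.001]
force: [1.7, -0.2, -0.5]
gripper_width: 25.7
grasp_force: 30.0
```

{"method": "servo_tool", "body": {
  "commands": [
    [0,0,0,-33,-7.5,0,1],
    [0,0,0,-33,-7.5,0,1],
    [0,0,0,-33,-7.5,0,1],
    [0,0,0,-33,-7.5,0,1],
    [0,0,0,-33,-7.5,0,1],
    [0,0,0,-33,-7.5,0,1],
    [0,0,0,-33,-7.5,0,1],
    [0,0,0,-33,-7.5,0,1]
  ]
}}

```text
time: 13.8
ee_pos: [569.8, 337.0, 179.5]
orientation: [0.71, -0.704, -0.0, 0.002]
force: [-1.5, -0.1, -1.5]
gripper_width: 25.6
grasp_force: 30.0
```

{"method": "servo_tool", "body": {
  "commands": [
    [0,0,0,-5.4,-0.2,0,1],
    [0,0,0,-5.4,-0.2,4,1],
    [0,0,0,-5.4,-0.2,8,1],
    [0,0,0,-5.4,-0.2,12,1],
    [0,0,0,-5.4,-0.2,14.5,1],
    [0,0,0,-5.4,-0.2,15,1],
    [0,0,0,-5.4,-0.2,15,1],
    [0,0,0,-5.4,-0.2,15,1]
  ]
}}

```text
time: 14.6
ee_pos: [572.8, 387.2, 34.9]
orientation: [0.709, -0.706, 0.0, -0.001]
force: [0.1, 0.6, -1.4]
gripper_width: 25.5
grasp_force: 30.0
```

{"method": "servo_tool", "body": {
  "commands": [
    [0,0,0,-0.3,0,0.7,1],
    [0,0,0,-0.3,0,1,1],
    [0,0,0,-0.3,0,1,1],
    [0,0,0,-0.3,0,1,1]
  ]
}}

```text
time: 15.0
ee_pos: [572.0, 389.9, 23.8]
orientation: [0.709, -0.706, 0.0, -0.0]
force: [0.1, 0.7, -1.7]
gripper_width: 26.1
grasp_force: 30.0
```

{"method": "servo_tool", "body": {
  "commands": [
    [0,0,0,-0.1,0,0.4,1],
    [0,0,0,-0.1,0,0.4,1],
    [0,0,0,-0.1,0,0.4,1],
    [0,0,0,-0.1,0,0.4,0.6],
    [0,0,0,-0.1,0,0.4,0.4],
    [0,0,0,-0.1,0,0.4,0.4],
    [0,0,0,-0.1,0,0.4,0.4],
    [0,0,0,-0.1,0,0.4,0.4]
  ]
}}

```text
time: 15.8
ee_pos: [572.0, 390.8, 19.6]
orientation: [0.709, -0.706, 0.0, -0.0]
force: [-0.3, -0.2, 0.3]
gripper_width: 50.5
grasp_force: 0.0
```

{"method": "servo_tool", "body": {
  "commands": [
    [0,0,0,0,0,-1,0.3],
    [0,0,0,0,0,-4,0.1],
    [0,0,0,0,0,-8,0],
    [0,0,0,0,0,-13,0],
    [0,0,0,0,0,-17,0],
    [0,0,0,2,0,-19,0],
    [0,0,0,2,0,-19,0],
    [0,0,0,2,0,-19,0]
  ]
}}

```text
time: 16.6
ee_pos: [571.9, 370.6, 210.4]
orientation: [0.708, -0.706, -0.0, -0.001]
force: [-1.0, 0.3, -0.1]
gripper_width: 86.5
grasp_force: 0.0
```

Run:
```python
from h import *
o=get_obs(); print(o["ee_pos"],Ro.from_quat(o["orientation"]).as_euler("ZYX",degrees=True).round(1))
im=capture("wrist"); t=ortho(im,cam("wrist",o),360,640,40,480,14,1.5); cv2.imwrite("pics/w5o.png",t[:,:,::-1])
```

```text
[571.87418941 370.61582335 210.37173191] [-8.98e+01  1.00e-01 -1.80e+02]
```

View pics/w5o.png

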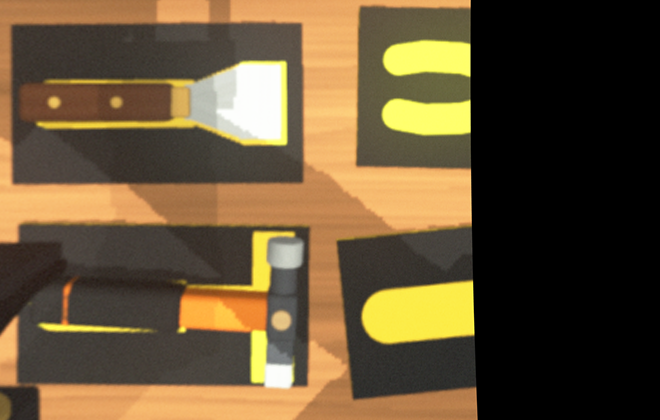

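Ortho: the knife lies right in its outline. The hammer is about 3–6 mm across and 4° off, both allowed. On to driver and pliers.

{"method": "servo_tool", "body": {
  "commands": [
    [0,0,0,38,5,0,0],
    [0,0,0,38,5,0,0],
    [0,0,0,38,5,0,0],
    [0,0,0,38,5,0,0],
    [0,0,0,38,5,0,0],
    [0,0,0,38,5,0,0],
    [0,0,0,38,5,0,0],
    [0,0,0,38,5,0,0]
  ]
}}

```text
time: 17.45
ee_pos: [522.1, -11.8, 208.0]
orientation: [0.708, -0.706, -0.001, 0.002]
force: [1.0, 0.1, -0.6]
gripper_width: 86.8
grasp_force: 0.0
```

{"method": "servo_tool", "body": {
  "commands": [
    [0,0,0,10.5,1.5,0,0],
    [0,0,0,10.5,1.5,0,0],
    [0,0,0,10.5,1.5,0,0],
    [0,0,0,10.5,1.5,0,0],
    [0,0,0,10.5,1.5,0,0]
  ]
}}

```text
time: 17.95
ee_pos: [509.0, -113.8, 208.6]
orientation: [0.709, -0.705, -0.001, 0.001]
force: [-0.3, 0.3, 0.3]
gripper_width: 87.0
grasp_force: 0.0
```

Run:
```python
from h import *
o=get_obs(); print(o["ee_pos"],Ro.from_quat(o["orientation"]).as_euler("ZYX",degrees=True).round(1))
im=capture("wrist"); C=cam("wrist",o); print(C[3]); t=ortho(im,C,370,660,-260,-10,12,2); cv2.imwrite("pics/w6o.png",t[:,:,::-1])
```

```text
[ 509.0404797  -113.80407444  208.60824093] [-89.7   0.  179.9]
[ 509.78688656 -192.70379612  359.17345398]
```

View pics/w6o.png

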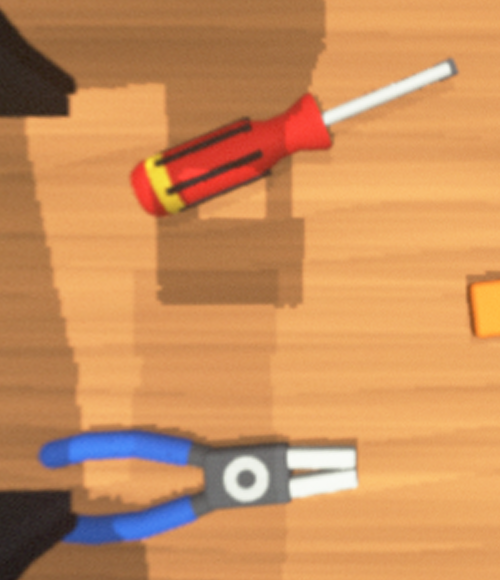

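Ortho: driver butt (136,192), tip (453,67), so grip ≈ (248,149) → (585.5,-134), direction -68.5°. Pliers pivot (246,479), jaw tip (356,468) → (420.5,-133), direction -84.2°. Driver first.

{"method": "servo_tool", "body": {
  "commands": [
    [0,0,-21.2,2.1,-7.6,0,0],
    [0,0,-21.2,2.1,-7.6,1,0],
    [0,0,-21.2,2.1,-7.6,5,0],
    [0,0,-21.2,2.1,-7.6,10,0],
    [0,0,-21.2,2.1,-7.6,14,0],
    [0,0,-21.2,2.1,-7.6,17.5,0],
    [0,0,-21.2,2.1,-7.6,19.3,0],
    [0,0,-21.2,2.1,-7.6,19.4,0]
  ]
}}

```text
time: 18.8
ee_pos: [584.8, -133.3, 13.3]
orientation: [0.827, -0.562, -0.001, 0.001]
force: [0.6, 0.2, 0.1]
gripper_width: 87.4
grasp_force: 0.0
```

{"method": "servo_tool", "body": {
  "commands": [
    [0,0,0,0,0,0,0.2],
    [0,0,0,0,0,0,1],
    [0,0,0,0,0,0,1],
    [0,0,0,0,0,0,1],
    [0,0,0,0,0,0,1],
    [0,0,0,0,0,0,1],
    [0,0,0,0,0,0,1],
    [0,0,0,0,0,0,1]
  ]
}}

```text
time: 19.6
ee_pos: [585.1, -135.2, 15.6]
orientation: [0.826, -0.563, -0.0, -0.0]
force: [-0.7, -0.5, -0.4]
gripper_width: 31.0
grasp_force: 0.0
```

{"method": "servo_tool", "body": {
  "commands": [
    [0,0,0,0,0,0,1],
    [0,0,0,0,0,0,1],
    [0,0,0,0,0,0,1],
    [0,0,0,0,0,-2,1],
    [0,0,0,0,0,-5,1],
    [0,0,0,0,0,-9,1],
    [0,0,0,0,0,-13,1],
    [0,0,0,0,0,-13,1]
  ]
}}

```text
time: 20.4
ee_pos: [589.0, -135.5, 152.1]
orientation: [0.827, -0.563, 0.006, -0.003]
force: [0.8, -0.3, 0.0]
gripper_width: 24.0
grasp_force: 29.9
```

{"method": "servo_tool", "body": {
  "commands": [
    [0,0,15.5,-34.2,3.2,0,1],
    [0,0,15.5,-34.2,3.2,0,1],
    [0,0,15.5,-34.2,3.2,0,1],
    [0,0,15.5,-34.2,3.2,0,1],
    [0,0,15.5,-34.2,3.2,0,1],
    [0,0,15.5,-34.2,3.2,0,1],
    [0,0,15.5,-34.2,3.2,0,1],
    [0,0,15.5,-34.2,3.2,0,1]
  ]
}}

```text
time: 21.2
ee_pos: [428.3, 175.3, 145.3]
orientation: [0.745, -0.667, -0.0, -0.0]
force: [0.7, -0.7, -0.9]
gripper_width: 23.8
grasp_force: 29.9
```

{"method": "servo_tool", "body": {
  "commands": [
    [0,0,0,0,0,4,1],
    [0,0,0,0,0,4,1],
    [0,0,0,0,0,4,1]
  ]
}}

```text
time: 21.5
ee_pos: [430.1, 170.6, 105.1]
orientation: [0.743, -0.67, -0.0, 0.002]
force: [-0.1, -0.1, -0.3]
gripper_width: 23.4
grasp_force: 29.9
```

Run:
```python
from h import *
o=get_obs(); print(o["ee_pos"],Ro.from_quat(o["orientation"]).as_euler("ZYX",degrees=True).round(1),o["gripper_width"])
im=capture("wrist"); C=cam("wrist",o); print(C[3]); t=ortho(im,C,370,650,0,320,6,1.8); cv2.imwrite("pics/w7o.png",t[:,:,::-1])
nl,lab,st,ce=cv2.connectedComponentsWithStats(yellow(t))
for k in range(1,nl):
    if st[k,4]<800: continue
    v,u=np.nonzero(lab==k); P=np.c_[650-v/1.8,320-u/1.8]; m=P.mean(0)
    ev=np.linalg.svd(P-m,full_matrices=False)[2][0]; ev*=-np.sign(ev[1]); s=(P-m)@ev
    print(m.round(1),"dir",np.degrees(np.arctan2(ev[1],ev[0])).round(1),"len",np.ptp(s).round(1),"tip",(m+ev*s.max()).round(1))
```

```text
[430.06993965 170.55739048 105.10131843] [-8.410e+01 -1.000e-01  1.799e+02] 23.431386235925906
[438.60404449  92.42592928 255.83146028]
[581.7 144.2] dir -91.8 len 168.7 tip [578.9  56.5]
[445.2 132.1] dir -89.0 len 92.2 tip [446.4  63.3]
[425.6 124. ] dir -79.3 len 92.2 tip [437.3  61.9]
```

View pics/w7o.png

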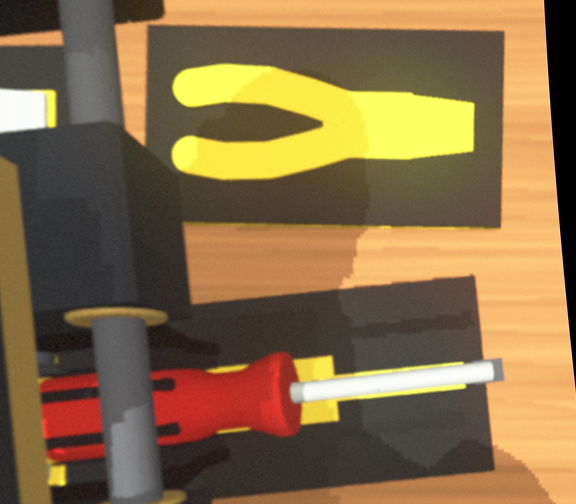

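Ortho: driver outline tip ≈ (465,376); held driver tip (500,370), which at its height projects to (442,62) — matches. Going straight down.

{"method": "servo_tool", "body": {
  "commands": [
    [0,0,0,0,0,4,1],
    [0,0,0,0,0,7,1],
    [0,0,0,0,0,8,1],
    [0,0,0,0,0,8.3,1],
    [0,0,0,0,0,8.3,1],
    [0,0,0,0,0,8.3,1]
  ]
}}

```text
time: 22.15
ee_pos: [431.5, 172.2, 24.0]
orientation: [0.743, -0.669, 0.0, -0.002]
force: [0.1, -0.8, -1.9]
gripper_width: 23.8
grasp_force: 29.9
```

{"method": "servo_tool", "body": {
  "commands": [
    [0,0,0,0.1,0.1,0.3,1],
    [0,0,0,0.1,0.1,0.3,1],
    [0,0,0,0.1,0.1,0.3,1],
    [0,0,0,0.1,0.1,0.3,0.6],
    [0,0,0,0.1,0.1,0.3,0.4],
    [0,0,0,0.1,0.1,0.3,0.4],
    [0,0,0,0.1,0.1,0.3,0.4],
    [0,0,0,0.1,0.1,0.3,0.4]
  ]
}}

```text
time: 22.95
ee_pos: [429.4, 170.3, 19.5]
orientation: [0.743, -0.669, -0.0, 0.0]
force: [-0.2, 0.2, -0.4]
gripper_width: 50.2
grasp_force: 0.0
```

{"method": "servo_tool", "body": {
  "commands": [
    [0,0,0,0,0,0,0.3],
    [0,0,0,0,0,-2,0.3],
    [0,0,0,0,0,-6,0.1],
    [0,0,0,0,0,-11,0],
    [0,0,0,0,0,-16,0],
    [0,0,0,0,0,-16,0],
    [0,0,0,0,0,-16,0]
  ]
}}

```text
time: 23.65
ee_pos: [429.6, 170.7, 180.6]
orientation: [0.743, -0.67, -0.0, -0.002]
force: [-0.8, 0.2, -0.2]
gripper_width: 85.7
grasp_force: 0.0
```

{"method": "servo_tool", "body": {
  "commands": [
    [0,0,0,30.1,4.0,0,0],
    [0,0,0,30.1,4.0,0,0],
    [0,0,0,30.1,4.0,0,0],
    [0,0,0,30.1,4.0,0,0],
    [0,0,0,30.1,4.0,0,0],
    [0,0,0,30.1,4.0,0,0],
    [0,0,0,30.1,4.0,3,0],
    [0,0,0,30.1,4.0,7,0]
  ]
}}

```text
time: 24.45
ee_pos: [420.8, -135.1, 108.5]
orientation: [0.741, -0.671, 0.001, -0.001]
force: [0.4, 0.5, -0.8]
gripper_width: 87.1
grasp_force: 0.0
```

{"method": "servo_tool", "body": {
  "commands": [
    [0,0,0,0,0,3,0],
    [0,0,0,0,0,6,0],
    [0,0,0,0,0,8,0],
    [0,0,0,0,0,8,0],
    [0,0,0,0,0,8,0]
  ]
}}

```text
time: 24.95
ee_pos: [420.0, -133.2, 28.7]
orientation: [0.743, -0.669, -0.001, 0.001]
force: [-0.5, -0.3, 0.6]
gripper_width: 87.3
grasp_force: 0.0
```

{"method": "servo_tool", "body": {
  "commands": [
    [0,0,0,0,0,1.6,0],
    [0,0,0,0,0,1.6,0.2],
    [0,0,0,0,0,1.6,1],
    [0,0,0,0,0,1.6,1],
    [0,0,0,0,0,1.6,1],
    [0,0,0,0,0,1.6,1],
    [0,0,0,0,0,1.6,1],
    [0,0,0,0,0,1.6,1]
  ]
}}

```text
time: 25.75
ee_pos: [420.9, -133.1, 13.7]
orientation: [0.743, -0.669, 0.0, -0.0]
force: [-0.3, -0.1, -0.7]
gripper_width: 38.7
grasp_force: 0.0
```

{"method": "servo_tool", "body": {
  "commands": [
    [0,0,0,0,0,0,1],
    [0,0,0,0,0,0,1],
    [0,0,0,0,0,0,1],
    [0,0,0,0,0,0,1],
    [0,0,0,0,0,-2,1],
    [0,0,0,0,0,-6,1],
    [0,0,0,0,0,-11,1],
    [0,0,0,0,0,-11,1]
  ]
}}

```text
time: 26.55
ee_pos: [425.2, -133.3, 129.3]
orientation: [0.743, -0.669, 0.005, -0.004]
force: [0.8, -0.0, -2.4]
gripper_width: 29.3
grasp_force: 29.9
```

{"method": "servo_tool", "body": {
  "commands": [
    [0,0,0,0,0,0,1],
    [0,0,0,0,0,0,1]
  ]
}}

```text
time: 26.75
ee_pos: [419.3, -133.0, 122.2]
orientation: [0.743, -0.67, -0.001, 0.001]
force: [-0.6, -0.1, -1.7]
gripper_width: 29.4
grasp_force: 29.9
```

{"method": "servo_tool", "body": {
  "commands": [
    [0,0,6.9,-22.8,-18.5,-1,1],
    [0,0,6.9,-22.8,-18.5,-1,1],
    [0,0,6.9,-22.8,-18.5,-1,1],
    [0,0,6.9,-22.8,-18.5,-1,1],
    [0,0,6.9,-22.8,-18.5,-1,1],
    [0,0,6.9,-22.8,-18.5,-1,1],
    [0,0,6.9,-22.8,-18.5,-1,1],
    [0,0,6.9,-22.8,-18.5,-1,1]
  ]
}}

```text
time: 27.55
ee_pos: [580.0, 113.1, 130.4]
orientation: [-0.702, 0.713, 0.001, -0.003]
force: [0.1, 0.5, -2.4]
gripper_width: 29.6
grasp_force: 29.9
```

{"method": "servo_tool", "body": {
  "commands": [
    [0,0,0,0,0,3,1],
    [0,0,0,0,0,6,1],
    [0,0,0,0,0,6,1],
    [0,0,0,0,0,6,1]
  ]
}}

```text
time: 27.95
ee_pos: [580.5, 111.5, 73.0]
orientation: [-0.701, 0.713, 0.0, -0.001]
force: [0.4, -0.4, -1.6]
gripper_width: 29.6
grasp_force: 29.9
```

Run:
```python
from h import *
o=get_obs(); print(o["ee_pos"],Ro.from_quat(o["orientation"]).as_euler("ZYX",degrees=True).round(1),o["gripper_width"])
im=capture("wrist"); C=cam("wrist",o); print(C[3]); t=ortho(im,C,370,650,0,320,6,1.8); cv2.imwrite("pics/w8o.png",t[:,:,::-1])
```

```text
[580.45730481 111.48736296  72.98920331] [-9.100e+01 -1.000e-01  1.799e+02] 29.57602212765624
[579.54818595  32.86428491 223.69655738]
```

View pics/w8o.png

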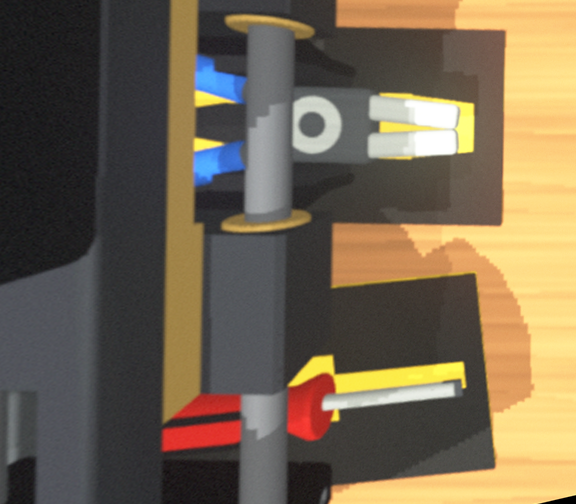

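Held jaw tip (458,126) projects to (580,56.6), matching the outline tip (474,127). Driver is in its outline too (apart from parallax). Setting down.

{"method": "servo_tool", "body": {
  "commands": [
    [0,0,0,0,0,3,1],
    [0,0,0,0,0,4.5,1],
    [0,0,0,0,0,5,1],
    [0,0,0,0,0,5,1],
    [0,0,0,0,0,5,1]
  ]
}}

```text
time: 28.5
ee_pos: [582.4, 113.2, 25.2]
orientation: [-0.701, 0.713, -0.001, 0.001]
force: [0.7, 0.4, -1.7]
gripper_width: 29.7
grasp_force: 29.9
```

{"method": "servo_tool", "body": {
  "commands": [
    [0,0,0,0,0,0.4,1],
    [0,0,0,0,0,0.4,1],
    [0,0,0,0,0,0.4,1]
  ]
}}

```text
time: 28.8
ee_pos: [581.4, 112.9, 19.9]
orientation: [-0.701, 0.713, -0.0, 0.0]
force: [0.9, -0.4, -1.3]
gripper_width: 29.8
grasp_force: 29.9
```

{"method": "servo_tool", "body": {
  "commands": [
    [0,0,0,0,0,0,0.6],
    [0,0,0,0,0,0,0.4],
    [0,0,0,0,0,0,0.3],
    [0,0,0,0,0,0,0.3],
    [0,0,0,0,0,0,0.3],
    [0,0,0,0,0,0,0.3]
  ]
}}

```text
time: 29.4
ee_pos: [581.3, 112.8, 19.6]
orientation: [-0.701, 0.713, -0.0, 0.0]
force: [0.2, 0.1, 0.2]
gripper_width: 59.9
grasp_force: 0.0
```

{"method": "servo_tool", "body": {
  "commands": [
    [0,0,0,0,0,-2,0.3],
    [0,0,0,0,0,-6,0.1],
    [0,0,0,0,0,-11,0],
    [0,0,0,0,0,-16,0],
    [0,0,0,0,7,-21,0],
    [0,0,0,0,7,-23,0],
    [0,0,0,0,7,-23,0],
    [0,0,0,0,7,-23,0]
  ]
}}

```text
time: 30.2
ee_pos: [511.0, 114.3, 251.1]
orientation: [-0.701, 0.713, -0.0, 0.002]
force: [-0.3, 0.9, -1.3]
gripper_width: 86.9
grasp_force: 0.0
```

Run:
```python
from h import *
o=get_obs(); print(o["ee_pos"],o["time"],o["gripper_width"])
im=capture("scene"); t=ortho(im,cam("scene"),360,640,20,480,10,1.7); cv2.imwrite("pics/s9o.png",t[:,:,::-1])
for q in ["hammer_centre","pliers_centre","driver_centre","knife_centre"]: print(q,[(np.round(d["location"]),d["conf"]) for d in spot_in("scene",q)])
```

```text
[511.01985734 114.25034019 251.14392618] 30.2 86.89327674795882
hammer_centre [(array([444., 328.,  30.]), 0.61), (array([454., 375.,   4.]), 0.24)]
pliers_centre [(array([447., 330.,  28.]), 0.67), (array([583., 129.,  17.]), 0.61)]
driver_centre [(array([ 239., -398.,   18.]), 0.93), (array([434., 167.,  28.]), 0.66)]
knife_centre [(array([579., 355.,  17.]), 0.59)]
```

View pics/s9o.png

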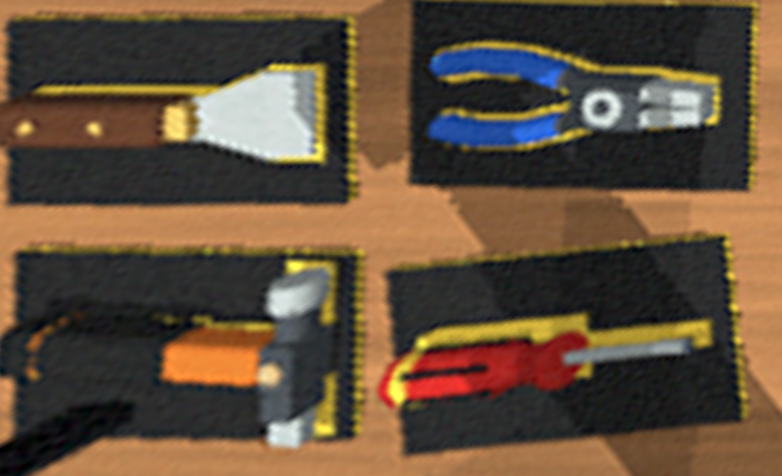

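```bash
python3 -c "
from cell import *
print(close_job())"
```

```text
the job is handed in; nothing more can be done
None
```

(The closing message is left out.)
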